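Close the sample canisters from the stack of lids

TASK

The sample canisters are clean and dry, and their wooden lids still stand in one stack beside them. Take the stack apart and close every canister with the lid of its own size, each lid fully home so that it lies flat on the rim; leave the canisters upright, about where they stand.

Things in the scene. Friction and masses are not known exactly. Their poses are not given: they have to be found in the camera images.
- lid_a: The smallest of four round wooden lids, 40 mm across: a flat disc 14 mm thick on a tapered grey silicone plug 14 mm deep (25.4 mm across under the disc, 15 mm at its foot); 25 g. Origin: centre of the plug's foot; z up; the disc spans z 14 to 28 mm. In the stack it stands on the flat top of the next larger lid, at the very top.
- lid_b: The second smallest of four round wooden lids, 49 mm across: a flat disc 14 mm thick on a tapered grey silicone plug 14 mm deep (34.4 mm across under the disc, 24 mm at its foot); 43 g. Origin: centre of the plug's foot; z up; the disc spans z 14 to 28 mm. In the stack it stands on the flat top of the next larger lid.
- lid_c: The second largest of four round wooden lids, 58 mm across: a flat disc 14 mm thick on a tapered grey silicone plug 14 mm deep (43.4 mm across under the disc, 33 mm at its foot); 61 g. Origin: centre of the plug's foot; z up; the disc spans z 14 to 28 mm. In the stack it stands on the flat top of the next larger lid.
- lid_d: The largest of four round wooden lids, 67 mm across: a flat disc 14 mm thick on a tapered grey silicone plug 14 mm deep (52.4 mm across under the disc, 42 mm at its foot); 79 g. Origin: centre of the plug's foot; z up; the disc spans z 14 to 28 mm. It is the bottom lid of the stack and stands on the table on its plug.
- canister_a: The smallest of four plain round open steel canisters, loose on the table: 35 mm outside, mouth 29 mm, 46 mm high, about 220 g. Origin: centre of its underside; z up. The smallest lid closes it: its disc then lies flat on the rim and overhangs it by 2.5 mm all round, the lid's origin on the canister's axis at z 32 mm; the taper centres it.
- canister_b: The second smallest of four plain round open steel canisters, loose on the table: 44 mm outside, mouth 38 mm, 54 mm high, about 320 g. Origin: centre of its underside; z up. The second smallest lid closes it: its disc then lies flat on the rim and overhangs it by 2.5 mm all round, the lid's origin on the canister's axis at z 40 mm; the taper centres it.
- canister_c: The second largest of four plain round open steel canisters, loose on the table: 53 mm outside, mouth 47 mm, 62 mm high, about 420 g. Origin: centre of its underside; z up. The second largest lid closes it: its disc then lies flat on the rim and overhangs it by 2.5 mm all round, the lid's origin on the canister's axis at z 48 mm; the taper centres it.
- canister_d: The largest of four plain round open steel canisters, loose on the table: 62 mm outside, mouth 56 mm, 70 mm high, about 550 g. Origin: centre of its underside; z up. The largest lid closes it: its disc then lies flat on the rim and overhangs it by 2.5 mm all round, the lid's origin on the canister's axis at z 56 mm; the taper centres it.
Not all that is in view belongs to the job. What is shaped like the canister_d but green or yellow is not meant.

How it is judged:
By the outcome, as a careful person would: the job done as asked, in the order asked, and still so for the second after the job is handed in, with the robot touching nothing.
It also fails if it takes over 99 s, if anything falls off the work surface, if the arm or the gripper's body presses on something with over 40 N, if the wrist force passes 120 N, or if a joint passes its speed limit or range.

ROBOT

A 7-joint arm with a two-finger parallel gripper is mounted at the origin on a cart in front of the work surface, level with it; the furniture and walls round the work are solid. World frame = base frame: x ahead of the robot, y to its left, z up, the work surface at z = 0. Lengths are in m, angles in rad, forces in N, time in s.
With the tool pointing down it reaches from about 0.4 to 0.85 m from the base axis. Payload 4.5 kg.
Tool frame: the origin (TCP) lies on the centre line of the jaws, within the pads' length; the fingertips stand 8 mm ahead of it and the grasp point (between the pads) lies 11 mm behind it (tips_ahead is the z of the fingertips in the tool frame, in m); z points along the fingers, y is the line along which they close (so a half turn about z gives the same grasp; the last joint's range is limited). The gripper opens to 88 mm and grips with 3 to 60 N. Pads are 18 mm wide; open, the fingers measure 123 mm over their backs; the gripper's body (75 mm by 187 mm) begins 45 mm behind the grasp point.
Start: joints at [1.183, 0.689, -0.195, 1.565, 0.157, 0.902, -0.215], TCP at [0.256, -0.57, 0.247] pointing down, gripper open.
Joint ranges: [-3.01, 3.01], [-0.46, 2.08], [-1.47, 1.51], [0.13, 2.56], [-1, 4.14], [0.04, 2.09], [-2.66, 2.66]. Speed limits (rad/s): [2.57, 2.57, 3.14, 3.14, 3.14, 3.14, 3.14].

INTERFACE

Orientations are given as a 3x3 rotation matrix whose columns are the frame's x, y, z axes.
In Python, from station import movep, servo_line, move_joints, grip, sleep, inverse_kinematics, get_obs, capture, camera_model, IKError, hand_in, tips_ahead gives the robot as it stands. The module is installed in compiled form; this text tells all that it offers. Calls block until the motion is done:
- movep(position, orientation): joint-space move of the TCP to a pose.
- servo_line(position, rot=None, rate=0.15): straight line of the TCP; rot=None keeps the orientation; rate is the mean speed in m/s.
- move_joints(angles): joint-space move.
- grip(opening): opening from 0.0 (shut) to 1.0 (fully open); the grip force is fixed at half the most; returns when the fingers have stopped.
- sleep(seconds).
- inverse_kinematics(position, orientation): joint angles nearest the present ones, or None.
- get_obs(): the state.
- capture(name): name is "scene" or "side" or "wrist"; returns the picture (384x512x3 uint8, red, green, blue); there is no depth.
- camera_model(name): a dict with "vertical_fov" (degrees; the focal length in pixels is half the picture's height over the tangent of half this angle, whatever the lens; pixels are square), "cx", "cy" (the principal point, pixels), "T" (4x4, takes a point from camera to world coordinates); the wrist camera has in their place "mount" (4x4, takes a point from camera to tool coordinates, whose origin is the TCP and whose axes are the flange's). Camera axes: x right, y up, looking along -z (the intrinsics and any distortion apply to the point x, -y, -z); pixel columns grow to the right and rows downward; lengths in m; the calibration is good to about 2 mm. A picture is of the moment at which its call begins: read the wrist's pose just before it. camera_model takes no time and is no camera call.
A pose or a line that the arm cannot do raises IKError and nothing moves.
- hand_in(): hands the job in; it is judged then, once.
The state is a dict: "t": time; "qpos": joint angles; "qvel": joint speeds; "joint_efforts": joint torques, N m; "ee_pos": TCP position; "eef_rot": TCP orientation; "ft_force": force on the tool from outside, world axes, zero at the start; "wrist_torque": the same for the moment, N m; "gripper_width": opening from 0.0 (shut) to 1.0 (fully open); "grip_force": force on a finger pad.
Only numpy, scipy, OpenCV 4.12 (cv2) and the standard library are available. Lean on these libraries where they do the work, as an engineer would, in place of code of your own. Each camera call takes 0.05 s, during which the arm holds its last target. There are 200 camera calls.

## Working session

There is one attempt and no reset: what is moved stays moved. The work goes in short steps, each a Python script; the robot and the scene stay as the last script left them, time stands still between calls to the robot, and variables do not carry over. Pictures are saved under pics/ and viewed, at most 14 in all, crops included, and the job is handed in when it is done.

```bash
mkdir -p pics
python3 - <<'E'
from station import *
import cv2,numpy as np
np.set_printoptions(precision=4,suppress=True)
for n in("scene","side","wrist"):
    im=capture(n); cv2.imwrite(f"pics/{n}0.png",im[:,:,::-1]); print(n,camera_model(n))
a=cv2.imread("pics/scene0.png");b=cv2.imread("pics/side0.png")
o=get_obs();print(o["t"],o["ee_pos"],o["eef_rot"],o["ft_force"],tips_ahead)
E
```

```text
scene {'vertical_fov': 57.673960883744165, 'cx': 257.1229637795287, 'cy': 189.25392173894497, 'T': array([[-0.5522,  0.5283, -0.6449, -0.0335],
       [-0.8335, -0.3338,  0.4402,  0.3805],
       [ 0.0173,  0.7807,  0.6247,  0.6056],
       [ 0.    ,  0.    ,  0.    ,  1.    ]])}
side {'vertical_fov': 51.15869792670913, 'cx': 260.3595519762462, 'cy': 181.67673922041325, 'T': array([[ 0.9938,  0.0745, -0.0829,  0.4401],
       [-0.1114,  0.6426, -0.758 , -0.6401],
       [-0.0032,  0.7625,  0.6469,  0.639 ],
       [ 0.    ,  0.    ,  0.    ,  1.    ]])}
wrist {'vertical_fov': 62.17469845105395, 'cx': 253.5919380076674, 'cy': 192.05378647672555, 'mount': array([[ 0.001 ,  0.9518,  0.3067,  0.0788],
       [ 1.    , -0.0006, -0.0013,  0.0011],
       [-0.0011,  0.3067, -0.9518, -0.1379],
       [ 0.    ,  0.    ,  0.    ,  1.    ]])}
0.15 [ 0.2557 -0.5698  0.2461] [[ 0.9123  0.4095 -0.0007]
 [ 0.4095 -0.9123  0.0012]
 [-0.0001 -0.0014 -1.    ]] [-0.3491  0.0754 -0.1481] 0.008
```

View pics/scene0.png

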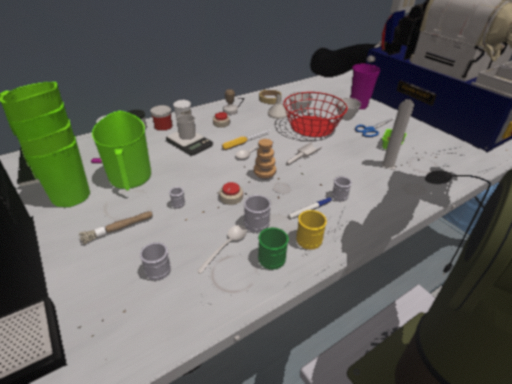

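View pics/side0.png

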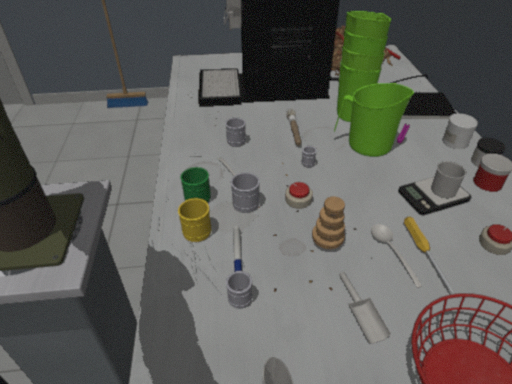

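The scene view shows grey canisters at (155,262), (257,213), (342,188) and (177,197), with the lid stack at (265,160). In the side view the same canisters are at (235,132), (245,193), (239,290) and (309,156), and the stack is at (331,222). The green and yellow cups are decoys. Next I'll triangulate roughly and look from above with the wrist camera.

```bash
cat > h.py <<'E'
from station import *
import cv2,numpy as np
np.set_printoptions(precision=4,suppress=True)
def ray(name,px,T=None):
    m=camera_model(name); f=192/np.tan(np.radians(m["vertical_fov"]/2))
    if T is None: T=m["T"]
    d=np.array([(px[0]-m["cx"])/f,-(px[1]-m["cy"])/f,-1.])
    return T[:3,3],T[:3,:3]@d
def wristT(o=None):
    o=o or get_obs(); T=np.eye(4); T[:3,:3]=o["eef_rot"]; T[:3,3]=o["ee_pos"]
    return T@camera_model("wrist")["mount"]
def plane(r,z): return r[0]+r[1]*(z-r[0][2])/r[1][2]
def tri(*rs):
    A=0;b=0;Ps=[]
    for c,d in rs:
        d=d/np.linalg.norm(d);P=np.eye(3)-np.outer(d,d);A=A+P;b=b+P@c;Ps.append((P,c))
    x=np.linalg.solve(A,b); return x,[np.linalg.norm(P@(x-c)) for P,c in Ps]
def down(yaw): # tool y axis at angle yaw in world xy
    y=np.array([np.cos(yaw),np.sin(yaw),0]);z=np.array([0,0,-1.]);return np.c_[np.cross(y,z),y,z]
E
python3 - <<'E'
from h import *
for n,s,d in [("c1",(155,262),(235,132)),("c2",(257,213),(245,193)),("c3",(342,188),(239,290)),("c4",(177,197),(309,156)),("stack",(265,160),(331,222)),("green",(272,248),(196,186)),("yel",(311,229),(195,220)),("scaletin",(186,120),(447,180)),("jug",(122,150),(378,118)),("stackedcups",(45,140),(363,60)),("redtin",(231,190),(299,193)),("bottle",(400,130),(270,375)),("basket",(312,115),(470,340))]:
    print(n,*tri(ray("scene",s),ray("side",d)))
E
```

```text
c1 [0.4719 0.2889 0.0311] [np.float64(0.0005635388032946394), np.float64(0.0005635388032947365)]
c2 [0.4783 0.0303 0.0366] [np.float64(0.0004225963923337246), np.float64(0.0004225963923339439)]
c3 [ 0.4457 -0.2196  0.0302] [np.float64(0.0017017186457631396), np.float64(0.0017017186457631242)]
c4 [0.6521 0.1638 0.025 ] [np.float64(0.0017612519458072968), np.float64(0.0017612519458071524)]
stack [ 0.6386 -0.1     0.055 ] [np.float64(0.0037112423790354875), np.float64(0.0037112423790354597)]
green [0.3681 0.0653 0.0376] [np.float64(0.0012524072257289877), np.float64(0.0012524072257291154)]
yel [ 0.3669 -0.0434  0.0376] [np.float64(0.0014200579348617075), np.float64(0.0014200579348616956)]
scaletin [ 0.9344 -0.0012  0.0659] [np.float64(0.007981273027003057), np.float64(0.007981273027003008)]
jug [0.8472 0.2319 0.084 ] [np.float64(0.00026296111533336046), np.float64(0.00026296111533349447)]
stackedcups [0.8434 0.397  0.1707] [np.float64(0.0011432023945553984), np.float64(0.0011432023945553915)]
redtin [0.6023 0.0307 0.0235] [np.float64(0.00030042949378025996), np.float64(0.0003004294937802506)]
bottle [ 0.4662 -0.4256  0.1395] [np.float64(0.00975067270423836), np.float64(0.009750672704238256)]
basket [ 0.7714 -0.3796  0.0703] [np.float64(0.010841395558499986), np.float64(0.01084139555850017)]
```

```bash
python3 - <<'E'
from h import *
b=plane(ray("scene",(391,164)),0);c,d=ray("scene",(406,104));print("bottle base",b)
t=np.dot(b[:2]-c[:2],d[:2])/np.dot(d[:2],d[:2]);print(c+t*d)
q0=get_obs()["qpos"];print(q0)
o=get_obs();p=o["ee_pos"]
for P in [(0.256,-.57,.40),(.42,0.02,.40),(.45,0.1,.32),(.5,-.1,.36),(.35,-.2,.4),(.45,-.05,.40)]:
  for yw in (np.pi/2,-np.pi/2,0,np.pi):
    print(P,round(yw,2),inverse_kinematics(np.array(P),down(yw)))
E
python3 -c "
import cv2,numpy as np
a=cv2.imread('pics/scene0.png')[60:300,100:420];b=cv2.imread('pics/wrist0.png')
cv2.imwrite('pics/m1.png',np.hstack([cv2.resize(a,(440,330)),cv2.resize(b,(360,270)).repeat(1,0) if 0 else cv2.copyMakeBorder(cv2.resize(b,(360,270)),0,60,0,0,cv2.BORDER_CONSTANT)]))"
```

```text
bottle base [ 0.4746 -0.4655  0.    ]
[ 0.4824 -0.4608  0.1969]
[ 1.1828  0.6898 -0.1945  1.5661  0.1573  0.9025 -0.2151]
(0.256, -0.57, 0.4) 1.57 [ 1.5521  0.6935 -0.993   1.3091  0.5713  1.4321  2.1667]
(0.256, -0.57, 0.4) -1.57 [ 1.1143  0.5531 -0.0731  1.3353  0.0404  1.2547 -0.5313]
(0.256, -0.57, 0.4) 0 [ 1.3713  0.5958 -0.5683  1.3196  0.3174  1.3156  0.8024]
(0.256, -0.57, 0.4) 3.14 [ 0.86    0.5798  0.41    1.3505 -0.2316  1.2582 -1.8605]
(0.42, 0.02, 0.4) 1.57 [ 0.7086  0.428  -1.2687  1.8617  0.4425  1.1818  0.8607]
(0.42, 0.02, 0.4) -1.57 [ 0.0983  0.2326 -0.3282  1.8845  0.0863  1.0382 -1.8364]
(0.42, 0.02, 0.4) 0 [ 0.4029  0.2792 -0.7398  1.8722  0.2134  1.0704 -0.4209]
(0.42, 0.02, 0.4) 3.14 [-0.985   0.4715  1.3225  1.9249 -0.5048  1.1444 -2.6085]
(0.45, 0.1, 0.32) 1.57 [ 0.3514  0.5331 -1.0462  1.9127  0.5446  1.0139  0.6332]
(0.45, 0.1, 0.32) -1.57 [-0.1711  0.3776 -0.2107  1.9357  0.1039  0.8386 -2.0077]
(0.45, 0.1, 0.32) 0 [ 0.1074  0.4224 -0.622   1.9229  0.3117  0.8927 -0.6712]
(0.45, 0.1, 0.32) 3.14 [ 0.4375  0.619  -1.2495  1.9095  0.6614  1.1114  2.064 ]
(0.5
[... 265 characters left out ...]
638  0.7164  1.3094  1.7782 -0.7341  1.2437 -2.1932]
(0.35, -0.2, 0.4) 1.57 [ 1.222   0.3313 -1.1072  1.9031  0.331   1.1085  1.5563]
(0.35, -0.2, 0.4) -1.57 [ 0.5592  0.1971 -0.1921  1.928   0.0439  1.0204 -1.2231]
(0.35, -0.2, 0.4) 0 [ 0.8899  0.2305 -0.6144  1.9147  0.1531  1.0425  0.2105]
(0.35, -0.2, 0.4) 3.14 [ 0.116   0.1987  0.3628  1.9459 -0.0828  1.0112 -2.6253]
(0.45, -0.05, 0.4) 1.57 [ 0.7424  0.4259 -1.0916  1.7888  0.4081  1.1778  1.0969]
(0.45, -0.05, 0.4) -1.57 [ 0.1702  0.278  -0.2178  1.8124  0.0681  1.0585 -1.6437]
(0.45, -0.05, 0.4) 0 [ 0.4838  0.3221 -0.658   1.7988  0.2196  1.0946 -0.2508]
(0.45, -0.05, 0.4) 3.14 [-0.7608  0.5449  1.3172  1.8492 -0.5679  1.2025 -2.4001]
```

View pics/m1.png

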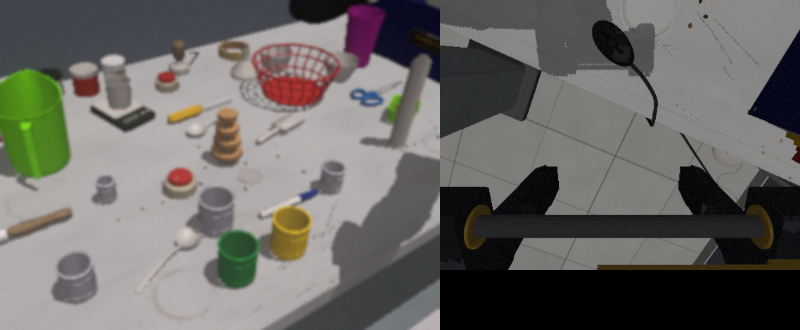

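The upscaled scene shows a slightly irregular stack and a tall grey rod at about (0.48, -0.46), top at z≈0.2. The wrist view sees only the table edge. I'll lift first, then swing over for wrist views.

Run:
```python
from h import *
import pickle
servo_line(np.array([.256,-.57,.40]),rate=.25)
V=[]
for i,P in enumerate([(.5,-.06,.38),(.5,.11,.38)]):
    movep(np.array(P),down(-np.pi/2)); sleep(.2)
    T=wristT(); im=capture("wrist"); V.append((T,im)); cv2.imwrite(f"pics/w{i+1}.png",im[:,:,::-1])
pickle.dump(V,open("V.pkl","wb")); print(get_obs()["t"],get_obs()["ft_force"])
```

```text
4.1667 [-0.7497 -0.178   1.2305]
```

View pics/w1.png

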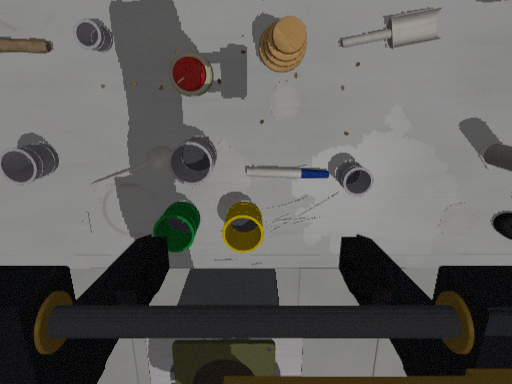

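View pics/w2.png

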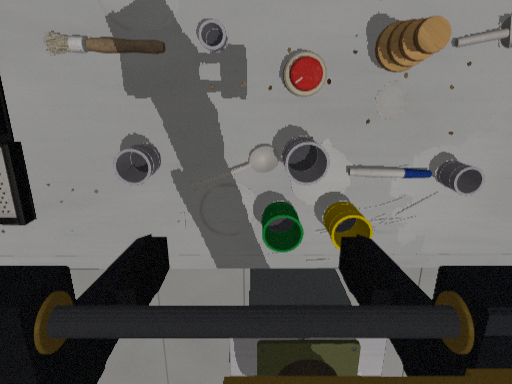

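Both top views show all the objects. In w1 the rims are near c1 (20,165), d (193,162), b (356,180) and a (90,33), and the stack top is at (289,35). In w2 they are near (135,166), (306,162), (465,179) and (211,34), and the top at (432,35). I'll fit the rims on crops.

```bash
cat > fit.py <<'E'
from h import *
import pickle
V=pickle.load(open("V.pkl","rb"))
S=dict(c=[(20,165),(133,166)],d=[(191,161),(306,162)],b=[(356,180),(465,179)],a=[(90,35),(211,34)],lid=[(289,35),(432,34)])
R=dict(a=14,b=17.5,c=20.5,d=24.5,lid=17)
rows=[]
for i in range(2):
    row=[]
    for k in S:
        im=V[i][1][:,:,::-1]; im=cv2.copyMakeBorder(im,40,40,40,40,cv2.BORDER_CONSTANT)
        x,y=S[k][i]; cr=cv2.resize(im[y+8:y+72,x+8:x+72],(0,0),fx=4,fy=4,interpolation=cv2.INTER_CUBIC)
        g=cv2.GaussianBlur(cr.max(2) if k!="lid" else cr[:,:,0],(0,0),3)
        h=cv2.HoughCircles(g,cv2.HOUGH_GRADIENT_ALT,1.5,5,param1=80,param2=.6,minRadius=int(R[k]*4*.7),maxRadius=int(R[k]*4*1.25))
        if h is not None:
            for c in h[0][:3]:
                cv2.circle(cr,(int(c[0]),int(c[1])),int(c[2]),(0,0,255),1)
                print(i,k,((c[0]-1.5)/4+x-32).round(2),((c[1]-1.5)/4+y-32).round(2),(c[2]/4).round(2))
        for t in range(0,256,40): cv2.line(cr,(t,0),(t,6),(0,255,0),1);cv2.line(cr,(0,t),(6,t),(0,255,0),1)
        row.append(cv2.resize(cr,(160,160)))
    rows.append(np.hstack(row))
cv2.imwrite("pics/fit.png",np.vstack(rows))
E
python3 fit.py
```

```text
0 c 16.12 166.75 17.09
0 d 191.25 163.12 18.42
0 d 197.25 153.38 18.59
0 b 357.38 179.5 13.59
0 a 92.88 38.25 11.44
0 a 100.0 39.38 12.29
0 a 85.38 35.25 12.49
0 lid 289.25 34.12 18.81
1 c 136.25 159.88 22.86
1 c 139.25 165.12 22.12
1 c 131.38 166.25 15.42
1 d 308.12 163.38 19.14
1 a 211.62 34.62 14.42
1 a 211.62 34.62 11.2
1 a 216.88 39.12 11.24
1 lid 434.12 32.38 17.48
1 lid 433.38 35.75 16.35
1 lid 433.38 35.75 20.03
```

View pics/fit.png

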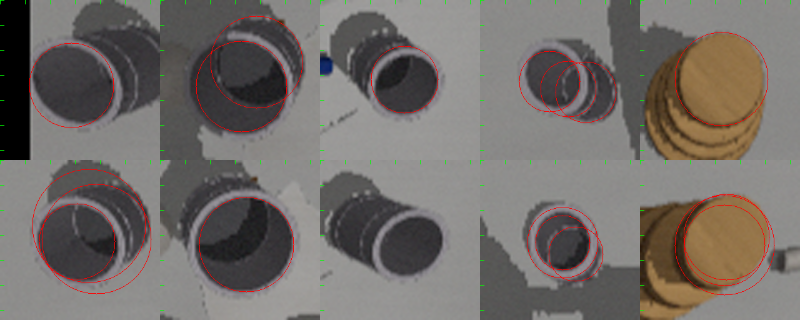

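The montage shows the mouths and the stack top clearly. The Hough fits are only partly right, so I read the mouth extents off the tiles and will triangulate those.

Run:
```python
from h import *
import pickle
V=pickle.load(open("V.pkl","rb"))
P=dict(c=[(17.6,166.2),(132.2,167.2),38,39],d=[(190.4,163.4),(308,163.6),43,48],b=[(357.6,180.4),(469.4,181),33,31],a=[(88.4,34.2),(211,34.8),29,29],lid=[(289.6,33.6),(433.6,33.8),42,42])
for k,(p,q,w0,w1) in P.items():
    x,e=tri(ray("wrist",p,V[0][0]),ray("wrist",q,V[1][0]))
    h=dict(a=.046,b=.054,c=.062,d=.07,lid=.112)[k]
    print(k,x,e[0],[plane(ray("wrist",p,V[0][0]),h)[:2],plane(ray("wrist",q,V[1][0]),h)[:2]])
# IK check
st=np.array([.645,-.1]);
for yw in(-np.pi/2,):
  for xy in [(.64,-.1),(.48,.03),(.472,.289),(.446,-.22),(.652,.164)]:
    for z in (.03,.2): print(xy,z,inverse_kinematics(np.array([*xy,z]),down(yw)))
```

```text
c [0.472  0.284  0.0605] 0.0003232270566943614 [array([0.4727, 0.2828]), array([0.472 , 0.2834])]
d [0.4788 0.0276 0.0718] 8.671787259002904e-05 [array([0.4785, 0.028 ]), array([0.4783, 0.0273])]
b [ 0.4487 -0.219   0.0574] 0.000745079203807354 [array([ 0.4485, -0.2201]), array([ 0.4469, -0.2215])]
a [0.6515 0.1633 0.0365] 8.696902822091507e-05 [array([0.6501, 0.1588]), array([0.65  , 0.1621])]
lid [ 0.6412 -0.1046  0.1087] 0.00015786614156055613 [array([ 0.6408, -0.1043]), array([ 0.6405, -0.1029])]
(0.64, -0.1) 0.03 [ 0.1934  1.0109 -0.2056  1.6128  0.3356  0.5529 -1.7762]
(0.64, -0.1) 0.2 [ 0.2278  0.7793 -0.2707  1.5351  0.2503  0.8614 -1.703 ]
(0.48, 0.03) 0.03 [-0.1196  0.9114 -0.0632  2.1314  0.4653  0.1115 -2.192 ]
(0.48, 0.03) 0.2 [ 0.0204  0.5886 -0.2788  2.0372  0.295   0.5534 -2.0371]
(0.472, 0.289) 0.03 [-0.5456  0.9404 -0.1479  1.9132  0.3931  0.3159 -2.5794]
(0.472, 0.289) 0.2 [-0.4371  0.6702 -0.3255  1.8281  0.3157  0.6941 -2.5124]
(0.446, -0.22) 0.03 [ 0.4379  0.9157 -0.1189  2.0816  0.5709  0.175  -1.7695]
(0.446, -0.22) 0.2 [ 0.5308  0.6039 -0.2608  1.9919  0.2711  0.5787 -1.4849]
(0.652, 0.164) 0.03 [-0.1747  1.0391 -0.274   1.5271  0.4058  0.6319 -2.2207]
(0.652, 0.164) 0.2 [-0.1502  0.8172 -0.3246  1.4498  0.296   0.9229 -2.1294]
```

```bash
cat >> h.py <<'E'
R0=down(-np.pi/2)
def pick(xy,top,name):
    """top: z of lid's disc top"""
    movep(np.array([*xy,top+.045]),R0)
    z=top-.013; servo_line(np.array([*xy,z]),rate=.1); grip(0.0)
    o=get_obs(); print("grip w mm",o["gripper_width"]*88,"F",o["grip_force"],"t",o["t"])
    servo_line(np.array([*xy,.22]),rate=.2)
    print("held",get_obs()["gripper_width"]*88,get_obs()["ft_force"])
def look(P,name):
    movep(np.array(P),R0); sleep(.15); T=wristT(); im=capture("wrist")
    cv2.imwrite(f"pics/{name}.png",im[:,:,::-1]); np.save(f"pics/{name}.npy",T); print(name,get_obs()["t"])
def place(xy,rim):
    """rim: z of canister rim; lid top ends at rim+.014"""
    z=rim+.014-.013
    movep(np.array([*xy,max(z+.06,.15)]),R0); servo_line(np.array([*xy,z+.02]),rate=.15)
    f0=get_obs()["ft_force"]; servo_line(np.array([*xy,z+.001]),rate=.04)
    print("dF",get_obs()["ft_force"]-f0); grip(1.0)
    servo_line(np.array([*xy,z+.09]),rate=.15); print("t",get_obs()["t"])
E
python3 - <<'E'
from h import *
pick((.641,-.104),.112,"a")
look((.62,.162,.25),"pa")
E
```

```text
grip w mm 38.649385443140204 F 30.00000559459295 t 6.9917
held 38.468157472094184 [ 0.5453 -0.8359 -0.3508]
pa 8.9917
```

View pics/pa.png

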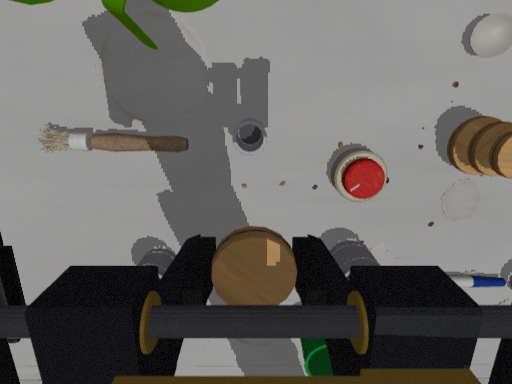

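Canister a's mouth is at about (250,137), and the held lid's top is centred at about (254,268).

```bash
python3 - <<'E'
from h import *
T=np.load("pics/pa.npy")
p=plane(ray("wrist",(250,137),T),.046);print("can a",p)
o=get_obs();l=plane(ray("wrist",(254.5,268),T),o["ee_pos"][2]+.013)-o["ee_pos"];print("lid rel tcp",l)
E
python3 - <<'E'
import cv2
a=cv2.imread("pics/pa.png");cv2.imwrite("pics/pa2.png",cv2.resize(a[100:330,190:350],(0,0),fx=2.5,fy=2.5,interpolation=2))
E
```

```text
can a [0.6518 0.1607 0.046 ]
lid rel tcp [ 0.0037 -0.0025  0.013 ]
```

View pics/pa2.png

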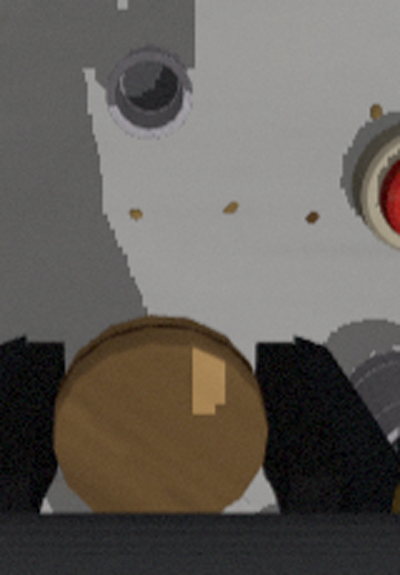

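Run:
```python
from h import *
place((.651,.163),.046)
look((.60,-.1,.28),"s1"); look((.60,-.02,.28),"s2")
a=cv2.imread("pics/s1.png")[40:260,170:400];b=cv2.imread("pics/s2.png")[40:260,60:512]
print(a.shape,b.shape)
cv2.imwrite("pics/s.png",np.hstack([a,b]))
```

```text
dF [-0.2469 -0.1978 -0.2982]
t 12.4083
s1 13.7667
s2 14.3833
(220, 230, 3) (220, 452, 3)
```

View pics/s.png

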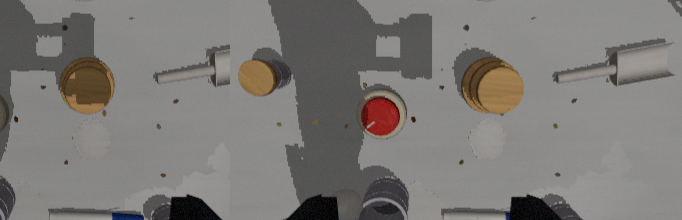

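Lid a lies on canister a at (258,77) in the right half. The top of the remaining stack is at about (500,89) in the right half and (88,88) in the left. I'll compute the bearing of b and pick it.

```bash
python3 - <<'E'
from h import *
T1=np.load("pics/s1.npy");T2=np.load("pics/s2.npy")
print(tri(ray("wrist",(257,129),T1),ray("wrist",(330,129.5),T2)))
for p,T in(((257,129),T1),((330,129.5),T2)): print(plane(ray("wrist",p,T),.084))
for n in("s1","s2"):
    h=cv2.cvtColor(cv2.imread(f"pics/{n}.png"),cv2.COLOR_BGR2HSV)
    m=cv2.inRange(h,(8,70,40),(22,255,255))
    cs=cv2.findContours(m,0,2)[0]
    for c in cs:
        if cv2.contourArea(c)>300: print(n,cv2.boundingRect(c),cv2.contourArea(c))
E
python3 - <<'E'
import cv2,numpy as np
a=cv2.imread("pics/s1.png")[85:170,215:300];b=cv2.imread("pics/s2.png")[85:170,280:365]
cv2.imwrite("pics/sz.png",cv2.resize(np.hstack([a,b]),(0,0),fx=4,fy=4,interpolation=2))
E
```

```text
(array([ 0.6401, -0.1029,  0.083 ]), [np.float64(0.0003328303332537339), np.float64(0.000332830333253791)])
[ 0.6405 -0.1029  0.084 ]
[ 0.6398 -0.1027  0.084 ]
s1 (223, 368, 289, 16) 2122.0
s1 (435, 291, 39, 63) 1019.5
s1 (34, 291, 39, 63) 1015.0
s1 (0, 99, 42, 36) 1157.0
s1 (230, 98, 54, 56) 2336.5
s2 (223, 368, 289, 16) 2187.5
s2 (435, 291, 40, 63) 1030.0
s2 (34, 291, 39, 63) 1030.0
s2 (0, 116, 49, 15) 556.0
s2 (68, 99, 40, 37) 1101.0
s2 (291, 97, 63, 59) 2672.5
```

View pics/sz.png

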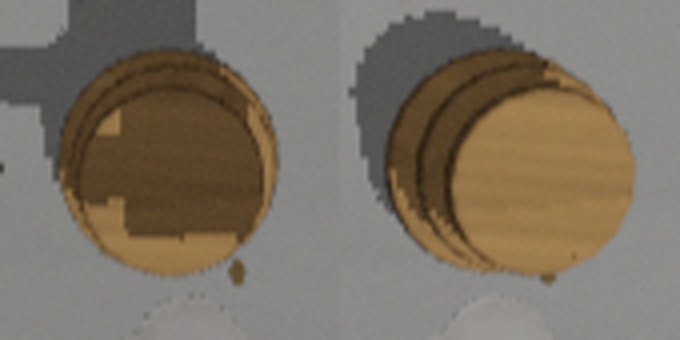

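Lid b's top is centred at s1 (257.7,130) and s2 (330.9,130). The disc below it is nearly concentric.

Run:
```python
from h import *
T1=np.load("pics/s1.npy");T2=np.load("pics/s2.npy")
print("b",tri(ray("wrist",(257.7,129.9),T1),ray("wrist",(330.9,130.1),T2)))
print("d",plane(ray("wrist",(257.2,125),T1),.028),"c",plane(ray("wrist",(257,127.5),T1),.056))
pick((.6395,-.101),.084,"b")
movep(np.array([.45,-.218,.25]),R0)
look((.42,-.218,.25),"pb")
place((.4475,-.218),.054)
look((.44,.24,.25),"pc"); look((.60,-.1,.28),"s3")
def g(n,x,y,w,h,s): return cv2.resize(cv2.imread(f"pics/{n}.png")[y:y+h,x:x+w],(0,0),fx=s,fy=s,interpolation=2)
cv2.imwrite("pics/m5.png",np.hstack([g("pb",150,60,200,240,1.9)[:456],g("pc",120,60,300,240,1)if 0 else g("pc",100,60,200,240,1.9)[:456]]))
```

```text
b (array([ 0.6394, -0.1037,  0.0841]), [np.float64(0.00018313852990113077), np.float64(0.0001831385299011287)])
d [ 0.6387 -0.1037  0.028 ] c [ 0.6389 -0.1032  0.056 ]
grip w mm 47.81792421988893 F 30.000089860986918 t 16.5417
held 47.655720223869565 [ 0.1076 -0.0273 -0.611 ]
pb 18.7833
dF [-0.4165 -1.5739 -0.6087]
t 22.025
pc 23.9417
s3 25.55
```

View pics/m5.png

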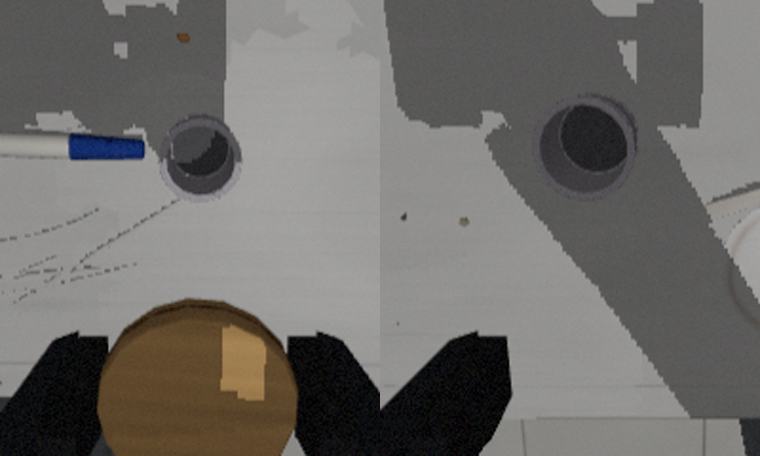

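In pb, canister b's mouth is at (255.3,143). In pc, canister c's mouth is at (209,137.4).

Run:
```python
from h import *
print("b",plane(ray("wrist",(255.3,143.2),np.load("pics/pb.npy")),.054),"c",plane(ray("wrist",(208.9,137.4),np.load("pics/pc.npy")),.062))
h=cv2.cvtColor(cv2.imread("pics/s3.png"),cv2.COLOR_BGR2HSV)
m=cv2.inRange(h,(8,70,40),(22,255,255));c=max((c for c in cv2.findContours(m,0,2)[0] if cv2.boundingRect(c)[1]<200 and 150<cv2.boundingRect(c)[0]<350),key=cv2.contourArea);print(cv2.boundingRect(c))
sc=cv2.imread if 0 else capture("side")[:,:,::-1]; cv2.imwrite("pics/side1.png",sc)
a=cv2.resize(sc[100:320,180:400],(0,0),fx=2.2,fy=2.2); b=cv2.resize(cv2.imread("pics/s3.png")[80:180,200:300],(300,484),interpolation=2) if 0 else cv2.resize(cv2.imread("pics/s3.png")[85:175,215:300],(300,318))
cv2.imwrite("pics/m6.png",np.hstack([a,cv2.copyMakeBorder(b,0,484-318,0,0,0)]))
```

```text
b [ 0.448  -0.2208  0.054 ] c [0.4735 0.2823 0.062 ]
(230, 98, 54, 55)
```

View pics/m6.png

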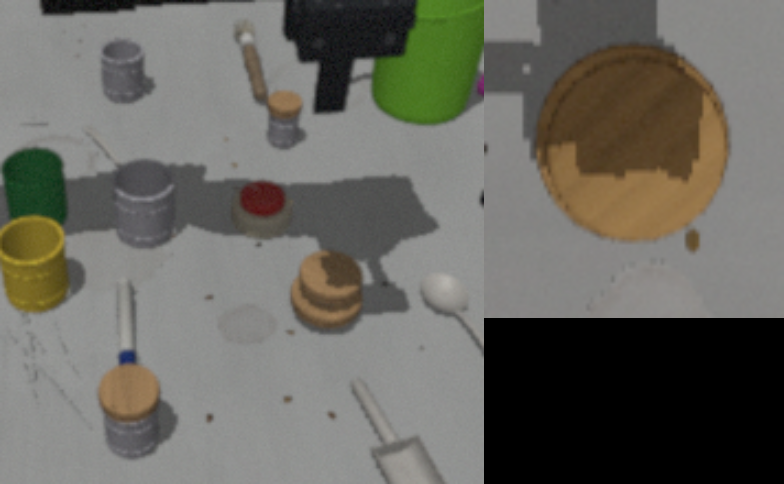

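Lids a and b are seated. In s3, lid c's top is at (259,127). Next: pick and place c, then d.

Run:
```python
from h import *
pick((.6395,-.103),.056,"c")
place((.473,.286),.062)
look((.60,-.1,.28),"s4"); look((.45,.03,.25),"pd")
a=cv2.resize(cv2.imread("pics/s4.png")[85:175,215:305],(400,400),interpolation=2);b=cv2.resize(cv2.imread("pics/pd.png")[70:190,200:320],(400,400),interpolation=2)
cv2.imwrite("pics/m7.png",np.hstack([a,b]))
```

```text
grip w mm 56.95431042893507 F 30.000402816804126 t 27.6667
held 56.82704861836747 [ 0.1439  0.5297 -1.5178]
dF [-1.0164 -1.2652 -0.0345]
t 32.875
s4 34.6417
pd 35.6583
```

View pics/m7.png

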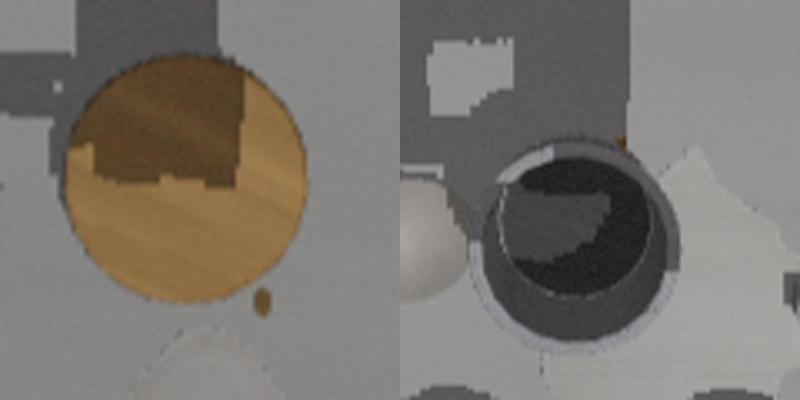

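Lid d's centre is at s4 (257.1,125.3), and canister d's mouth is at pd (252.5,144.4).

Run:
```python
from h import *
l=plane(ray("wrist",(257.1,125.3),np.load("pics/s4.npy")),.028);c=plane(ray("wrist",(252.5,144.4),np.load("pics/pd.npy")),.07);print(l,c)
assert abs(c[0]-.4785)<.005 and abs(c[1]-.028)<.005
pick((l[0],l[1]+.0025),.028,"d")
place((c[0],c[1]+.0025),.07)
look((.40,.03,.40),"end")
movep(np.array([.40,-.3,.40]),R0)
a=capture("side")[:,:,::-1];b=capture("scene")[:,:,::-1]
cv2.imwrite("pics/end2.png",np.hstack([cv2.resize(a[100:320,180:360],(400,489)),cv2.resize(b[140:300,130:370],(400,489))if 0 else cv2.copyMakeBorder(cv2.resize(b[140:300,120:380],(400,246)),0,243,0,0,0)]))
print(get_obs()["t"])
```

```text
[ 0.6382 -0.104   0.028 ] [0.4792 0.0284 0.07  ]
grip w mm 65.73959369210567 F 30.000037662684917 t 37.975
held 65.68761640212384 [-0.4842 -0.478  -1.7282]
dF [-0.7392 -1.0822 -0.0259]
t 42.4417
end 43.6333
44.9833
```

View pics/end2.png

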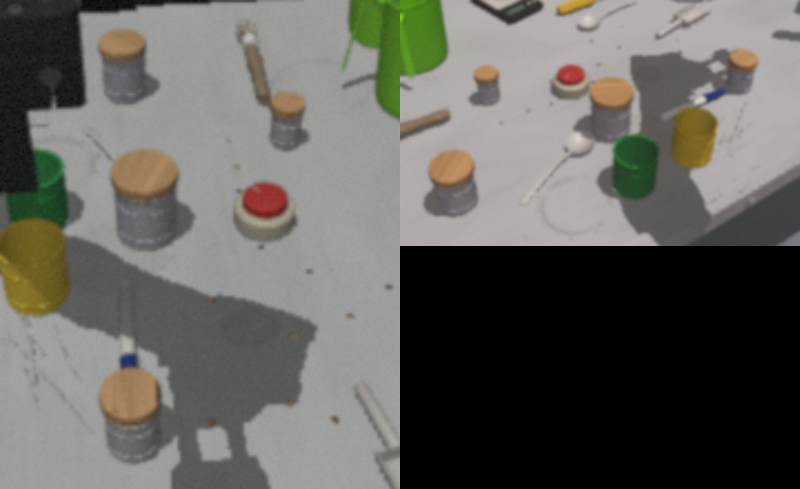

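All four lids lie flat on their rims in both views, and the robot is clear of them.

```bash
python3 -c "
from station import *
sleep(.5);print(hand_in())"
```

```text
the job is handed in; nothing more can be done
None
```

I took the stack apart and closed all four canisters with their own lids. In the last side and scene views each lid lies flat on its rim and the canisters stand upright about where they were; I handed the job in at about 45 s, and no verdict came back.

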